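# Tighten a feed horn's window ring with a two-pin spanner

## Task

The brass ring that holds the window in the feed horn has been left loose: take the blue-winged two-pin spanner from its wooden stand, set it on the ring and feel for the holes with light pressure until both pins have dropped fully in, without dragging the ring round before that. Then, with both pins kept fully in, turn the ring clockwise (seen from above) until it has just become snug on its rubber gasket: stop when the resistance climbs, a few degrees too far crushes the gasket. Stand the spanner back upright in its slot in the stand, handle ring and horn gently throughout, and leave the other things on the table where they are.

Things in the scene. Friction and masses are not known exactly. Their poses are not given: they have to be found in the camera images.
- feed: Feed horn: upright round aluminium housing, 76 mm across the head, on a grey round foot 100 mm across that is screwed to the table (it does not move); a brass coaxial socket sticks out of its side towards the body's -x, 51 mm from the axis, 23 to 39 mm up. Origin: on the axis, at the table. Its head carries the window ring. Keep forces on horn and ring under 25 N.
- ring_face (a point): Centre of the upper face of the brass window ring, on the feed's axis, 76 mm above the table, 2.5 mm above the head's rim; fixed to the feed, so its yaw does not follow the ring. The ring: 61 mm outside, 33 mm inside, six round holes of 8 mm, 10 mm deep, every 60 degrees on a circle of 48 mm diameter.
- window_ring (a joint): How far the ring has run up its thread, in rad, growing clockwise seen from above: -0.95 to -0.5 at the start, 0 (and no more) where it meets the gasket. It does not tell where the holes stand, as the thread starts anywhere: feel or look for them. Running drag about 0.15 N m. Pins pressed on its face with under 5 N do not turn it.
- gasket_squeeze (a joint): How much further the ring has been turned against its rubber gasket, in rad past first contact: 0 at the start. Resistance jumps to 0.18 N m and climbs 2.5 N m per rad: snug at 0.03 to 0.08 (0.25 to 0.38 N m), crushed at 0.12. Released, the thread holds up to about 0.07 of it.
- stand: Wooden block, 112 x 60 x 30 mm, fixed to the table. Origin: centre of the underside, z up. In its top is a slot 59 mm long (along the block's x) and 13 mm wide, 20 mm deep, centred, for the two pins of the spanner; the spanner's bar lies on the block's top. Some small unused holes are at its ends.
- spanner: Two-pin spanner, standing in the stand. Steel bar 66 (x) x 20 (y) x 10 mm; two pins below it; above it a flat blue wing grip 40 (x) x 13 (y) mm, 14 to 60 mm above the origin: grip it across its 13 mm, at 37 mm. Origin: centre of the bar's underside, 30 mm above the table at the start; z up. About 0.15 kg, the same either way round.
- pin_a (a point): Tip of one pin of the spanner, at (-24, 0, -8) mm in its frame. The pins are 6 mm thick and 8 mm long, the last 2.5 mm tapered to 3 mm; fully in, the bar lies on the ring's face.
- pin_b (a point): Tip of the other pin: (+24, 0, -8) mm in the spanner's frame.
- coax_adapter: pale coaxial adapter, 42 mm long, lying behind the work. Leave it alone.
- screw_tin: open round tin with screws, 77 mm across, 27 mm high, at the left. Leave it alone.

How it is judged:
On the way, in this order (a step that is already met when the one before it is completed fails the run):
1. both pins are fully in two opposite holes of the still loose ring (z of each of pin_a, pin_b in the frame of ring_face below -0.0055 m and horizontal distance between spanner and ring_face below 0.004 m and value of joint window_ring below -0.4 rad), for 0.2 s.
2. with both pins still in, the ring has been turned until it bears on its gasket (z of each of pin_a, pin_b in the frame of ring_face below -0.0055 m and horizontal distance between spanner and ring_face below 0.004 m and value of joint gasket_squeeze above 0.025 rad), for 0.2 s.
At the end, for the whole second after the job is handed in: The ring still bears on its gasket (window_ring above -0.02, gasket_squeeze above 0.01 rad); the spanner stands released and at rest in the stand's slot: axis within 9 mm of the stand's centre, underside of its bar 27 to 34 mm above the stand's foot, upright within 0.08 rad (value of joint window_ring above -0.02 rad and value of joint gasket_squeeze above 0.01 rad and horizontal distance between spanner and stand below 0.009 m and z of spanner in the frame of stand between 0.027 and 0.034 m and angle between spanner's own z axis and vertical below 0.08 rad and linear speed of spanner below 0.02 m/s); the robot touches nothing.
It fails at once if the ring is turned while the two pins are not both in its holes ((velocity of joint window_ring above 0.4 rad/s or velocity of joint window_ring below -0.4 rad/s) and not (z of each of pin_a, pin_b in the frame of ring_face below -0.002 m and horizontal distance between spanner and ring_face below 0.004 m) and value of joint window_ring below -0.02 rad).
It fails at once if the gasket is crushed: the ring is turned more than 0.12 rad past first contact (value of joint gasket_squeeze above 0.12 rad).
It fails at once if the spanner or the robot bears on the feed horn or its ring with more than 30 N (contact force between any of spanner, the arm, the fingers and feed above 30 N).
It fails at once if one of the other things is shifted by more than 30 mm (distance of any of coax_adapter, screw_tin from where it was at the start of the episode above 0.03 m).
It also fails if it takes over 72 s, if anything falls off the work surface, if the arm or the gripper's body presses on something with over 40 N, if the wrist force passes 120 N, or if a joint passes its speed limit or range.

## Robot

A 6-joint arm with a two-finger parallel gripper is mounted at the origin on a cart in front of the work surface, level with it; the furniture and walls round the work are solid. World frame = base frame: x ahead of the robot, y to its left, z up, the work surface at z = 0. Lengths are in m, angles in rad, forces in N, time in s.
With the tool pointing down it reaches from about 0.375 to 0.9 m from the base axis. Payload 3.1 kg.
Tool frame: the origin (TCP) lies between the finger pads; the fingertips stand manip.finger_overhang ahead of it and the grasp point (between the pads) lies 5 mm behind it (manip.finger_overhang is the distance from the TCP to the fingertips, in m); z points along the fingers, y is the line along which they close (so a half turn about z gives the same grasp; the last joint's range is limited). The gripper opens to 85 mm and grips with 20 to 120 N. Pads are 22 mm wide; open, the fingers measure 114 mm over their backs; the gripper's body (76 mm by 85 mm) begins 54 mm behind the grasp point. The pads swing forward as they close: fully open they stand 13 mm farther back than shut.
Start: joints at [-1.472, 0.527, 1.433, -0, 1.181, -0.178], TCP at [0.171, -0.601, 0.245] pointing down, gripper open.
Joint ranges: [-3.08, 3.08], [-0.75, 2.2], [0.22, 2.44], [-1.43, 4.57], [0, 2.65], [-2.85, 2.85]. Speed limits (rad/s): [2.79, 2.79, 3.14, 3.14, 3.14, 3.14].

## Interface

Orientations are given as a unit quaternion [x, y, z, w].
In Python, from station import manip gives the robot as it stands.
- The arm moves only by the tool drive_tool, never from a script. Its argument "plan" is a list of rows, each a list of 7 numbers: the shift along the tool's x, y, z in m, then the turn, a rotation vector about the tool's x, y, z in degrees, then the opening, from -1 (shut) to 1 (fully open). In form: [[x, y, z, wx, wy, wz, gripper], ...]. A call has 1 to 10 rows; each row shifts and turns the commanded pose from where the row before left it, along the tool's axes as they then stand; what a row does not reach is not made up. A row lasts 1/10 s, in which the tool goes at most 50 mm and 8.59 degrees, less where a joint would pass 70% of its speed; a pose out of reach is approached as far as the arm can. A call is refused whole if a number of a shift passes 0.05 or a number of a turn 8.59, either way. A call with a gripper value outside its range is refused whole. The fingers move at their own pace and stop on an object; "newtons" is the grip in N (left out, the last holds). Time passes only in rows, so rows that do not move let the fingers close. It gives the time, the measured TCP pose, the force, the opening and the grip force at its end, in the units of the state.
- manip.sense(): the state, without advancing time (a new reading comes with each control period).
- manip.snapshot(name): name is "scene" or "top" or "wrist"; returns a dict with "image" (480x640x3 uint8, red, green, blue), "z_map" (480x640 float32, m along the optical axis (not along the pixel's ray), 0 where there is no reading), "fov_y" (degrees; the focal length in pixels is half the picture's height over the tangent of half this angle, whatever the lens; pixels are square), "cx", "cy" (the principal point, pixels), "extrinsics" (4x4, takes a point from camera to world coordinates); the wrist camera has in their place "mount" (4x4, takes a point from camera to tool coordinates, whose origin is the TCP and whose axes are the flange's). Camera axes: x right, y up, looking along -z (the intrinsics and any distortion apply to the point x, -y, -z); pixel columns grow to the right and rows downward; lengths in m; the calibration is good to about 2 mm. The wrist camera is an equidistant fisheye: a pixel r from the principal point sees the ray r / f radians off the axis. A picture is of the moment at which its call begins: read the wrist's pose just before it.
- manip.sign_off(): hands the job in; it is judged then, once.
The state is a dict: "t": time; "q": joint angles; "qd": joint speeds; "tau": joint torques, N m; "tcp_pos": TCP position; "tool_rot": TCP orientation; "force": force on the tool from outside, world axes, zero at the start; "ft_torque": the same for the moment, N m; "finger_gap": opening from 0.0 (shut) to 1.0 (fully open); "gripper_force": force on a finger pad.
Only numpy, scipy, OpenCV 4.12 (cv2) and the standard library are available. Lean on these libraries where they do the work, as an engineer would, in place of code of your own. Each camera call takes 0.05 s, during which the arm holds its last target. There are 200 camera calls.

## Working session

There is one attempt and no reset: what is moved stays moved. The work goes in short steps, Python scripts to look and compute and a tool call to move; the robot and the scene stay as the last step left them, time stands still between calls to the robot, and variables do not carry over. Pictures are saved under pics/ and viewed, at most 10 in all, crops included, and the job is handed in when it is done.

Besides the shell and the picture viewer there is one more tool, called after "Emit:" as a command line: name --pt "numbers of a row" for each row, then --argument value for the rest. drive_tool: Moves the arm, as the interface text tells. Its arguments: {"type":"object","properties":{"plan":{"type":"array"},"newtons":{"type":"number"}},"required":["plan"]}

```bash
ls; mkdir -p pics
cat > h.py <<'E'
import numpy as np,cv2
from station import manip
def K(s): return (240/np.tan(np.radians(s["fov_y"])/2))
def ray(s,u,v):
    f=K(s);d=np.array([(u-s["cx"])/f,-(v-s["cy"])/f,-1.0]);E=np.array(s["extrinsics"]);return E[:3,3],E[:3,:3]@d
def onplane(s,u,v,z):
    o,d=ray(s,u,v);return o+d*(z-o[2])/d[2]
def cloud(s):
    f=K(s);v,u=np.mgrid[:480,:640];Z=s["z_map"];P=np.stack([(u-s["cx"])/f*Z,-(v-s["cy"])/f*Z,-Z],-1);E=np.array(s["extrinsics"]);return P@E[:3,:3].T+E[:3,3]
def save(n,im): cv2.imwrite("pics/"+n,im[...,::-1])
E
python3 - <<'E'
from h import *
st=manip.sense();print({k:np.round(v,3).tolist() for k,v in st.items()},manip.finger_overhang)
t=manip.snapshot("top");s=manip.snapshot("scene")
np.savez("top.npz",**t);np.savez("scene.npz",**s)
print({k:t[k] for k in t if k not in("image","z_map")});save("a.png",np.vstack([t["image"],s["image"]])[:, :] if 0 else t["image"]);save("b.png",s["image"])
E
```

```text
pics
{'t': 0.0, 'q': [-1.473, 0.528, 1.434, -0.0, 1.181, -0.179], 'qd': [0.0, -0.001, 0.001, -0.001, 0.001, 0.0], 'tau': [-0.0, -44.235, -17.803, -0.0, 0.008, 0.0], 'tcp_pos': [0.171, -0.6, 0.244], 'tool_rot': [0.99, 0.138, 0.0, -0.001], 'force': [-0.439, -0.901, 0.128], 'ft_torque': [-0.038, -0.042, -0.004], 'gripper_force': 0.0, 'finger_gap': 1.001} 0.014
{'fov_y': 42.62540468218058, 'cx': 321.7350539059693, 'cy': 243.1620698391661, 'extrinsics': array([[ 0.01106604,  0.99682757, -0.0788184 ,  0.42372402],
       [-0.99948979,  0.01338848,  0.02899837,  0.34402261],
       [ 0.02996163,  0.07845729,  0.99646714,  1.07033726],
       [ 0.        ,  0.        ,  0.        ,  1.        ]])}
```

View pics/a.png

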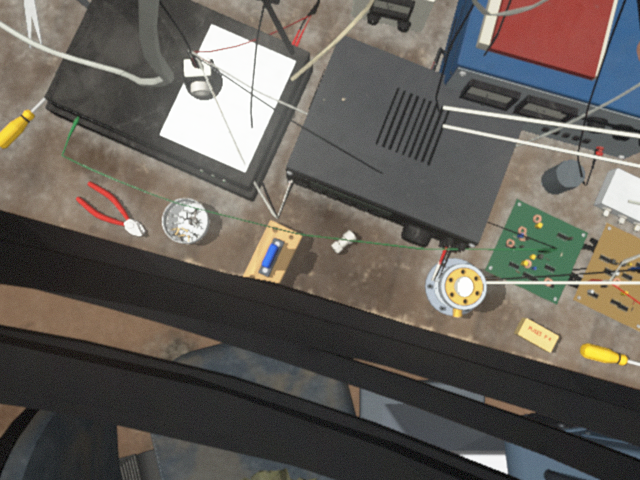

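View pics/b.png

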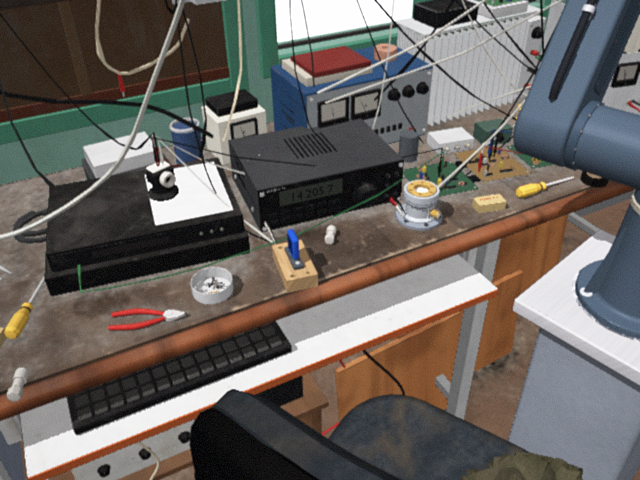

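The top view shows the blue grip near (271,257), the stand around it, the ring at (464,286) and the tin at (186,221). I'll measure these next.

Run:
```python
from h import *
t=dict(np.load("top.npz"));im=t["image"];C=cloud(t)
hsv=cv2.cvtColor(im,cv2.COLOR_RGB2HSV)
def roi(u0,v0,u1,v1):
    m=np.zeros((480,640),bool);m[v0:v1,u0:u1]=1;return m
b=cv2.inRange(hsv,(100,120,60),(130,255,255))>0
b&=roi(250,225,300,285)
P=C[b];print("blue n",b.sum(),"z",np.percentile(P[:,2],[5,50,95]))
top=b&(C[...,2]>0.08)
v,u=np.nonzero(top);pts=np.array([onplane(t,a,c,0.09)[:2] for a,c in zip(u,v)]).astype(np.float32)
r=cv2.minAreaRect(pts);print("wing",r,pts.mean(0))
box=cv2.boxPoints(r);e=[box[1]-box[0],box[2]-box[1]];l=max(e,key=np.linalg.norm);print("yaw wing",np.degrees(np.arctan2(l[1],l[0])))
# stand top from depth
m=roi(235,215,310,290)&(abs(C[...,2]-0.03)<0.006)
v,u=np.nonzero(m);pts=np.array([onplane(t,a,c,0.03)[:2] for a,c in zip(u,v)]).astype(np.float32)
r=cv2.minAreaRect(pts);print("stand",r, len(pts))
# ring: head & brass
br=(cv2.inRange(hsv,(15,90,110),(35,255,255))>0)&roi(435,258,492,312)&(abs(C[...,2]-.076)<.012)
cn=max(cv2.findContours(br.astype(np.uint8),0,1)[0],key=cv2.contourArea)
pts=np.array([onplane(t,*c,0.076)[:2] for c in cn[:,0].astype(float)]).astype(np.float32)
print("ring",cv2.minEnclosingCircle(pts),cv2.fitEllipse(pts),"z",np.median(C[br][:,2]))
m=roi(420,250,500,320)
print("feed region heights max",np.round(C[m][:,2].max(),3)); 
w=roi(495,275,560,290)&(hsv[...,2]>200)&(hsv[...,1]<50);print("cable z",np.round(C[w][::20],3)[:6])
x=roi(395,180,520,300);print("radio edge pts z>0.06 x min", np.round(C[x&(C[...,2]>.06)&~roi(425,252,500,320)].min(0),3))
crop=cv2.resize(im[200:320,220:500],None,fx=2.85,fy=2.85,interpolation=cv2.INTER_CUBIC);save("c.png",crop)
```

```text
blue n 193 z [0.08140588 0.08886168 0.09256624]
wing ((0.4802872836589813, 0.39864733815193176), (0.012609696947038174, 0.038450688123703), 67.0533218383789) [0.48031187 0.39867786]
yaw wing -22.94666
stand ((0.4908958077430725, 0.3943171799182892), (0.06029091775417328, 0.11925788968801498), 65.54104614257812) 1503
ring ((0.43546199798583984, 0.0838252604007721), 0.03060215897858143) ((0.43543967604637146, 0.08371078222990036), (0.059103723615407944, 0.05981176346540451), 175.17051696777344) z 0.07581801335356947
feed region heights max 1.07
cable z [[ 0.446  0.004  0.003]
 [ 0.446 -0.035  0.012]
 [ 0.443  0.023  0.047]
 [ 0.444 -0.009  0.051]
 [ 0.444 -0.04   0.06 ]
 [ 0.444 -0.071  0.066]]
radio edge pts z>0.06 x min [ 0.424 -0.009  0.06 ]
```

View pics/c.png

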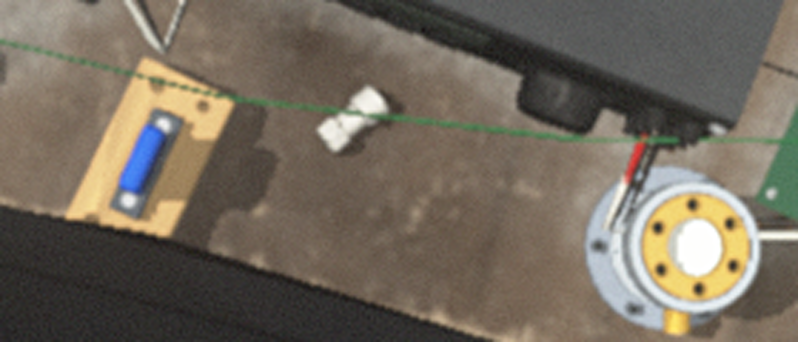

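The crop shows six ring holes at about (692,204), (730,223), (733,266), (699,289), (660,269) and (658,228). The spanner sits in the stand with its axis running from lower left to upper right. The grip is free on both sides.

```bash
cat >> h.py <<'E'
from scipy.spatial.transform import Rotation as R
def tgt(phi): return R.from_euler("z",phi,degrees=True)*R.from_quat([1,0,0,0])
def pose():
    s=manip.sense();return s,np.array(s["tcp_pos"]),R.from_quat(s["tool_rot"])
def phi(r): a=r.as_matrix()[:,0];return np.degrees(np.arctan2(a[1],a[0]))
def go(p1,ph,p0=None,r0=None,n=None,vmax=.048,wmax=8.4):
    s,p,r=pose()
    p0=p if p0 is None else np.array(p0);r0=r if r0 is None else r0
    p1=np.array(p1);r1=tgt(ph);rv=(r0.inv()*r1).as_rotvec(degrees=True)
    n=n or int(max(np.ceil(np.linalg.norm(p1-p0)/vmax),np.ceil(np.abs(rv).max()/wmax),1))
    rows=[];rr=r0
    for i in range(n):
        d=rr.inv().apply((p1-p0)/n);rows.append([round(float(x),4) for x in d]+[round(float(x),2) for x in rv/n])
        rr=rr*R.from_rotvec(rv/n,degrees=True)
    for w in rows: print(w)
    return p1,r1
def rep():
    s,p,r=pose();print("t",round(s["t"],2),"p",p.round(4),"phi",phi(r).round(2),"tilt",np.degrees(np.arccos(-r.as_matrix()[2,2])).round(2),"F",np.round(s["force"],2),"M",np.round(s["ft_torque"],3),"gap",round(s["finger_gap"],3),"q",np.round(s["q"],2))
E
python3 - <<'E'
from h import *
t=dict(np.load("top.npz"))
im=t["image"]
c=[(692,204),(730,223),(733,266),(699,289),(660,269),(658,228)]
g=cv2.cvtColor(im,cv2.COLOR_RGB2GRAY).astype(float)
pts=[]
for a,b in c:
    u,v=220+a/2.85-.3,200+b/2.85-.3
    y,x=np.mgrid[int(round(v))-3:int(round(v))+4,int(round(u))-3:int(round(u))+4];w=np.clip(150-g[y,x],0,None)**1
    u,v=(x*w).sum()/w.sum(),(y*w).sum()/w.sum()
    pts.append(onplane(t,u,v,0.074)[:2])
pts=np.array(pts);ctr=pts.mean(0);print("ctr",ctr);d=pts-ctr
print(np.linalg.norm(d,axis=1).round(4));a=np.degrees(np.arctan2(d[:,1],d[:,0]));print(a.round(1))
m=np.degrees(np.angle(np.exp(1j*np.radians(a*6)).mean()))/6;print("hole phase mod60",m)
p,r=go([.42,-.3,.29],60);print();p,r=go([.48,.1,.29],115,p,r);print();go([.48,.399,.2],157,p,r)
E
```

```text
ctr [0.43550797 0.08329617]
[0.024  0.024  0.024  0.024  0.0241 0.024 ]
[   3.9  -56.2 -116.1 -176.   123.9   63.9]
hole phase mod60 3.8888642797497113
[0.0358, -0.0246, -0.005, -0.01, -0.01, -4.9]
[0.0377, -0.0214, -0.005, -0.01, -0.01, -4.9]
[0.0394, -0.0181, -0.005, -0.01, -0.01, -4.9]
[0.0408, -0.0147, -0.005, -0.01, -0.01, -4.9]
[0.0419, -0.0111, -0.005, -0.01, -0.01, -4.9]
[0.0427, -0.0075, -0.005, -0.01, -0.01, -4.9]
[0.0432, -0.0038, -0.005, -0.01, -0.01, -4.9]
[0.0434, -0.0001, -0.0051, -0.01, -0.01, -4.9]
[0.0432, 0.0036, -0.0051, -0.01, -0.01, -4.9]

[0.0418, -0.0164, 0.0, 0.0, 0.0, -6.11]
[0.0433, -0.0119, 0.0, 0.0, 0.0, -6.11]
[0.0444, -0.0072, 0.0, 0.0, 0.0, -6.11]
[0.0449, -0.0025, 0.0, 0.0, 0.0, -6.11]
[0.0449, 0.0023, 0.0, 0.0, 0.0, -6.11]
[0.0444, 0.0071, 0.0, 0.0, 0.0, -6.11]
[0.0434, 0.0118, 0.0, 0.0, 0.0, -6.11]
[0.0419, 0.0163, 0.0, 0.0, 0.0, -6.11]
[0.0399, 0.0207, 0.0, 0.0, 0.0, -6.11]

[0.0387, 0.0181, 0.0129, 0.0, 0.0, -6.0]
[0.0366, 0.022, 0.0129, 0.0, 0.0, -6.0]
[0.0341, 0.0257, 0.0129, 0.0, 0.0, -6.0]
[0.0312, 0.0291, 0.0129, 0.0, 0.0, -6.0]
[0.028, 0.0322, 0.0129, 0.0, 0.0, -6.0]
[0.0245, 0.035, 0.0129, 0.0, 0.0, -6.0]
[0.0207, 0.0374, 0.0129, 0.0, 0.0, -6.0]
```

Emit:
drive_tool --pt "0.036 -0.025 -0.005 0 0 -4.9 1" --pt "0.038 -0.021 -0.005 0 0 -4.9 1" --pt "0.039 -0.018 -0.005 0 0 -4.9 1" --pt "0.041 -0.015 -0.005 0 0 -4.9 1" --pt "0.042 -0.011 -0.005 0 0 -4.9 1" --pt "0.043 -0.007 -0.005 0 0 -4.9 1" --pt "0.043 -0.004 -0.005 0 0 -4.9 1" --pt "0.043 0 -0.005 0 0 -4.9 1" --pt "0.043 0.004 -0.005 0 0 -4.9 1"

```text
t: 1.0
tcp_pos: [0.4213, -0.2998, 0.2902]
tool_rot: [0.865, 0.501, -0.0, -0.0]
force: [0.8, -0.4, 0.5]
finger_gap: 0.998
gripper_force: 0.0
```

Emit:
drive_tool --pt "0.042 -0.016 0 0 0 -6.1 1" --pt "0.043 -0.012 0 0 0 -6.1 1" --pt "0.044 -0.007 0 0 0 -6.1 1" --pt "0.045 -0.0025 0 0 0 -6.1 1" --pt "0.045 0.002 0 0 0 -6.1 1" --pt "0.044 0.007 0 0 0 -6.1 1" --pt "0.043 0.012 0 0 0 -6.1 1" --pt "0.042 0.016 0 0 0 -6.1 1" --pt "0.04 0.021 0 0 0 -6.1 1"

```text
t: 1.9
tcp_pos: [0.481, 0.0993, 0.2901]
tool_rot: [0.536, 0.844, -0.0, -0.0]
force: [0.5, 0.0, -0.6]
finger_gap: 1.001
gripper_force: 0.0
```

Run:
```python
from h import *
rep();go([.48,.399,.2],157)
```

```text
t 1.9 p [0.481  0.0993 0.2901] phi 115.11 tilt 0.03 F [ 0.48  0.03 -0.6 ] M [-0.038 -0.046  0.045] gap 1.001 q [-0.02  0.29  1.7  -0.    1.15 -0.46]
[0.0388, 0.018, 0.0129, -0.0, -0.0, -5.98]
[0.0367, 0.022, 0.0129, -0.0, -0.0, -5.98]
[0.0342, 0.0257, 0.0129, -0.0, -0.0, -5.98]
[0.0314, 0.0291, 0.0129, -0.0, -0.0, -5.98]
[0.0282, 0.0322, 0.0129, -0.0, -0.0, -5.98]
[0.0247, 0.035, 0.0129, -0.0, -0.0, -5.98]
[0.0209, 0.0374, 0.0129, -0.0, -0.0, -5.98]
```

Emit:
drive_tool --pt "0.039 0.018 0.013 0 0 -6 1" --pt "0.037 0.022 0.013 0 0 -6 1" --pt "0.034 0.026 0.013 0 0 -6 1" --pt "0.031 0.029 0.013 0 0 -6 1" --pt "0.028 0.032 0.013 0 0 -6 1" --pt "0.025 0.035 0.013 0 0 -6 1" --pt "0.021 0.037 0.013 0 0 -6 1" --pt "0 0 0 0 0 0 1"

```text
t: 2.7
tcp_pos: [0.4795, 0.401, 0.1967]
tool_rot: [0.198, 0.98, -0.0, -0.001]
force: [-0.9, -0.7, 0.4]
finger_gap: 1.0
gripper_force: 0.0
```

```bash
cat >> h.py <<'E'
def wpt(s,u,v,z,p,r):
    f=K(s);x,y=u-s["cx"],v-s["cy"];rr=np.hypot(x,y);th=rr/f
    d=np.array([np.sin(th)*x/rr,-np.sin(th)*y/rr,-np.cos(th)]) if rr>0 else np.array([0,0,-1.])
    M=np.array(s["mount"]);o=p+r.apply(M[:3,3]);d=r.apply(M[:3,:3]@d);return o+d*(z-o[2])/d[2]
def save2(n,a,b): save(n,cv2.resize(np.hstack([a,b]),(800,300)))
E
python3 - <<'E'
from h import *
rep();s,p,r=pose();w=manip.snapshot("wrist");np.savez("w1.npz",p=p,r=r.as_quat(),**w);print(K(w),w["mount"].round(3).tolist())
hsv=cv2.cvtColor(w["image"],cv2.COLOR_RGB2HSV);b=cv2.inRange(hsv,(100,120,60),(130,255,255))
cs=sorted(cv2.findContours(b,0,1)[0],key=cv2.contourArea)[-3:]
for c in cs:
    pts=np.array([wpt(w,*q,.09,p,r)[:2] for q in c[:,0].astype(float)],np.float32);print(cv2.contourArea(c),c[:,0].mean(0),cv2.minAreaRect(pts))
save("d.png",w["image"])
E
```

```text
t 2.7 p [0.4795 0.401  0.1967] phi 157.21 tilt 0.15 F [-0.88 -0.68  0.42] M [-0.014  0.024  0.029] gap 1.0 q [ 0.52  0.58  1.48  0.    1.08 -0.66]
371.64829954431775 [[0.001, 0.96, 0.279, 0.071], [1.0, -0.001, 0.001, -0.0], [0.001, 0.279, -0.96, -0.127], [0.0, 0.0, 0.0, 1.0]]
4.5 [ 30.92307692 374.53846154] ((0.4984852969646454, 0.0751791000366211), (0.0022264020517468452, 0.015204380266368389), 13.284832000732422)
23.5 [  3.14285714 342.9047619 ] ((0.4564243257045746, 0.06166998669505119), (0.003988581709563732, 0.022337879985570908), 5.6429524421691895)
1199.5 [317.8410596  235.73509934] ((0.47647929191589355, 0.40319982171058655), (0.013173391111195087, 0.04512311890721321), 66.90520477294922)
```

View pics/d.png

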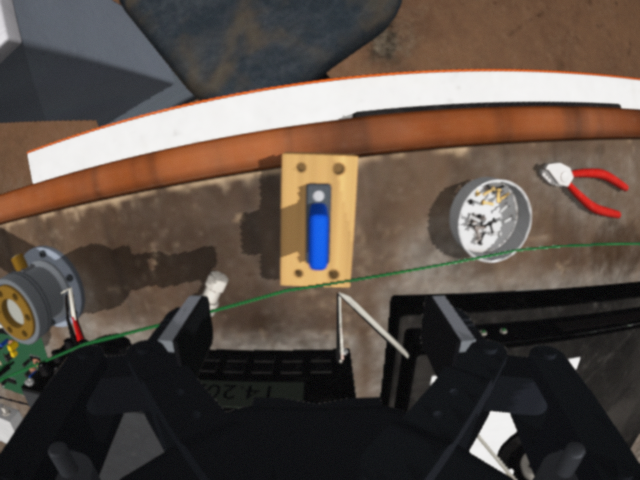

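The wrist view shows the blue grip at (318,236), between the open fingers and aligned with the image's vertical axis. It agrees with the top view to within 3 mm, so I'll go straight down and grip.

Emit:
drive_tool --pt "0 0 0.04 0 0 0 1" --pt "0 0 0.04 0 0 0 1" --pt "0 0 0.035 0 0 0 1" --pt "0 0 0.02 0 0 0 1" --pt "0 0 0 0 0 0 1"

```text
t: 3.25
tcp_pos: [0.4793, 0.394, 0.0614]
tool_rot: [0.202, 0.979, -0.003, -0.003]
force: [-1.0, -0.7, 0.5]
finger_gap: 1.0
gripper_force: 0.0
```

Emit:
drive_tool --pt "0 0 0 0 0 0 -1" --pt "0 0 0 0 0 0 -1" --pt "0 0 0 0 0 0 -1" --pt "0 0 0 0 0 0 -1" --pt "0 0 0 0 0 0 -1" --pt "0 0 0 0 0 0 -1" --pt "0 0 0 0 0 0 -1" --newtons 60

```text
t: 3.95
tcp_pos: [0.4821, 0.3977, 0.0655]
tool_rot: [0.201, 0.98, 0.001, 0.001]
force: [0.1, 1.4, 5.4]
finger_gap: 0.145
gripper_force: 59.0
```

Run:
```python
from h import *
rep()
```

```text
t 3.95 p [0.4821 0.3977 0.0655] phi 156.85 tilt 0.18 F [0.06 1.37 5.4 ] M [ 0.263 -0.015 -0.074] gap 0.145 q [ 0.51  0.76  1.56  0.    0.81 -0.66]
```

Emit:
drive_tool --pt "0 0 -0.02 0 0 0 -1" --pt "0 0 -0.03 0 0 0 -1" --pt "0 0 -0.04 0 0 0 -1" --pt "0 0 -0.04 0 0 0 -1" --pt "0 0 0 0 0 0 -1" --pt "0 0 0 0 0 0 -1" --pt "0 0 0 0 0 0 -1"

```text
t: 4.65
tcp_pos: [0.4796, 0.3959, 0.1922]
tool_rot: [0.201, 0.98, -0.002, -0.002]
force: [0.0, 0.1, -1.7]
finger_gap: 0.146
gripper_force: 60.3
```

Run:
```python
from h import *
rep()
t=dict(np.load("top.npz"));C=cloud(t)
for x,y in [(.6,.2),(.55,.2),(.52,.1),(.5,.1),(.5,.12),(.49,.08),(.48,.12),(.5,.2)]:
    d=np.hypot(C[...,0]-x,C[...,1]-y);print(x,y,np.round(np.percentile(C[...,2][(d<.012)&(C[...,2]<.4)],[50,99]),3))
p,r=go([.4358,.0835,.18],123.9)
```

```text
t 4.65 p [0.4796 0.3959 0.1922] phi 156.87 tilt 0.28 F [ 0.    0.09 -1.67] M [-0.049 -0.022  0.012] gap 0.146 q [ 0.51  0.59  1.49 -0.    1.07 -0.66]
0.6 0.2 [0.112 0.116]
0.55 0.2 [0.078 0.115]
0.52 0.1 [0.111 0.115]
0.5 0.1 [0.059 0.112]
0.5 0.12 [0.002 0.09 ]
0.49 0.08 [0.01 0.11]
0.48 0.12 [0.001 0.028]
0.5 0.2 [0.001 0.06 ]
[-0.0118, -0.0435, 0.0019, -0.04, -0.01, 4.71]
[-0.0153, -0.0424, 0.0019, -0.04, -0.01, 4.71]
[-0.0187, -0.041, 0.0018, -0.04, -0.01, 4.71]
[-0.022, -0.0393, 0.0018, -0.04, -0.01, 4.71]
[-0.0252, -0.0374, 0.0018, -0.04, -0.01, 4.71]
[-0.0282, -0.0352, 0.0018, -0.04, -0.01, 4.71]
[-0.031, -0.0327, 0.0018, -0.04, -0.01, 4.71]
```

Emit:
drive_tool --pt "-0.012 -0.0435 0.002 0 0 4.7 -1" --pt "-0.015 -0.0425 0.002 0 0 4.7 -1" --pt "-0.019 -0.041 0.002 0 0 4.7 -1" --pt "-0.022 -0.039 0.002 0 0 4.7 -1" --pt "-0.025 -0.0375 0.002 0 0 4.7 -1" --pt "-0.028 -0.035 0.002 0 0 4.7 -1" --pt "-0.031 -0.0325 0.002 0 0 4.7 -1" --pt "0 0 0 0 0 0 -1" --pt "0 0 0 0 0 0 -1" --pt "0 0 0 0 0 0 -1"

```text
t: 5.65
tcp_pos: [0.4372, 0.0855, 0.1795]
tool_rot: [0.469, 0.883, -0.0, -0.001]
force: [-0.3, -0.4, -0.7]
finger_gap: 0.147
gripper_force: 60.2
```

Run:
```python
from h import *
rep();s,p,r=pose();print(r.as_matrix().round(4).tolist())
w=manip.snapshot("wrist");np.savez("w2.npz",p=p,r=r.as_quat(),**w);save("e.png",w["image"][:,:])
t=manip.snapshot("top");np.savez("t2.npz",**t)
rep()
```

```text
t 5.65 p [0.4372 0.0855 0.1795] phi 124.01 tilt 0.12 F [-0.31 -0.39 -0.74] M [ 0.028  0.043 -0.019] gap 0.147 q [-0.06  0.4   1.94  0.    0.81 -0.65]
[[-0.5593, 0.829, -0.002], [0.829, 0.5593, 0.0004], [0.0014, -0.0014, -1.0]]
t 5.75 p [0.4375 0.0861 0.1799] phi 124.1 tilt 0.05 F [ 0.16  0.23 -2.1 ] M [ 0.018  0.008 -0.017] gap 0.139 q [-0.06  0.4   1.94  0.    0.81 -0.65]
```

View pics/e.png

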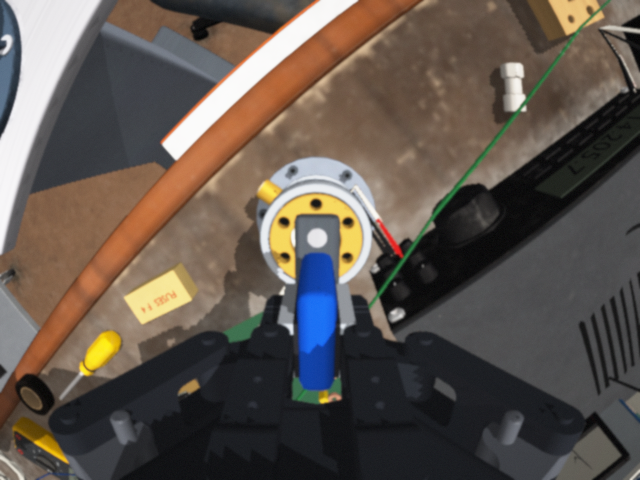

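The wrist view shows the blue-winged spanner held squarely, with its bar end and pin head at (317,238). Ring holes are visible at (316,203), (284,222), (349,222), (284,257) and (349,257), so the yaw looks right. I'll refine the centring.

Run:
```python
from h import *
w=dict(np.load("w2.npz"));p=w["p"];r=R.from_quat(w["r"]);im=w["image"]
g=cv2.cvtColor(im,cv2.COLOR_RGB2GRAY).astype(float);hsv=cv2.cvtColor(im,cv2.COLOR_RGB2HSV)
H=[]
for u,v in [(316,203),(284,222),(349,222),(284,257),(349,257)]:
    for _ in range(2):
        y,x=np.mgrid[int(round(v))-6:int(round(v))+7,int(round(u))-6:int(round(u))+7];ww=np.clip(110-g[y,x],0,None);u,v=(x*ww).sum()/ww.sum(),(y*ww).sum()/ww.sum()
    q=wpt(w,u,v,.0745,p,r);H.append(q);print(round(u,1),round(v,1),q.round(4))
H=np.array(H)[:,:2]
from scipy.optimize import least_squares
k=np.array([0,60,-60,120,-120])
def f(a):
    return np.concatenate([H-(a[:2]+.024*np.c_[np.cos(np.radians(a[2]+s*k)),np.sin(np.radians(a[2]+s*k))])]).ravel()
for s in(1,-1):
    o=least_squares(f,[.4355,.0835,124],x_scale=[.01,.01,10]);print(s,o.x,np.sqrt(2*o.cost/5))
    if s==1 or o.cost<best.cost: best=o
c=best.x[:2]
T=lambda q:r.inv().apply(np.array(q)-p)
print("ring centre tool frame",T([*c,.076]).round(4))
# pin head (white blob) and bar end at height of bar top
zb=p[2]-.0355+.010
m=np.zeros((480,640),np.uint8);m[222:254,302:332]=1
wh=((g>185)&(m>0)&(hsv[...,1]<40)).astype(np.uint8);v,u=np.nonzero(wh);print("head px",u.mean(),v.mean(),len(u),"tool",T(wpt(w,u.mean(),v.mean(),zb+.002,p,r)).round(4))
for u,v in[(298,216),(339,216),(317,215)]:print("bar edge",T(wpt(w,u,v,zb,p,r)).round(4))
print(g[212:250:1,310].astype(int).tolist());print(g[220,290:346].astype(int).tolist())
t=dict(np.load("t2.npz"));hs=cv2.cvtColor(t["image"],cv2.COLOR_RGB2HSV);print(t["image"][270:300,440:490].mean())
```

```text
315.7 203.1 [0.4219 0.1065 0.0745]
283.9 221.2 [0.4115 0.0853 0.0745]
347.5 221.3 [0.4455 0.1082 0.0745]
284.9 255.7 [0.4248 0.0658 0.0745]
346.8 256.0 [0.4588 0.0887 0.0745]
1 [4.35183629e-01 8.69193984e-02 1.24016245e+02] 0.0003420572355208553
-1 [4.29856679e-01 9.49056907e-02 3.03391258e+02] 0.028564295301293653
ring centre tool frame [ 0.0022 -0.0007  0.1035]
head px 316.84751773049646 237.59929078014184 282 tool [ 0.0269 -0.0001  0.0235]
bar edge [ 0.0358 -0.0081  0.0256]
bar edge [0.0359 0.0092 0.0255]
bar edge [ 0.0363 -0.0001  0.0256]
[201, 164, 109, 80, 79, 90, 102, 109, 113, 113, 113, 113, 112, 113, 115, 116, 116, 127, 152, 183, 208, 223, 228, 230, 229, 229, 229, 229, 228, 228, 224, 214, 191, 157, 129, 117, 114, 112]
[192, 207, 209, 200, 168, 118, 89, 91, 98, 106, 111, 110, 112, 111, 109, 110, 108, 109, 109, 110, 113, 113, 111, 111, 109, 110, 110, 108, 108, 111, 109, 109, 110, 108, 109, 110, 109, 107, 107, 109, 110, 110, 110, 108, 109, 104, 102, 97, 102, 138, 182, 186, 152, 97, 52, 30]
139.29822222222222
```

Emit:
drive_tool --pt "-0.001 -0.001 0.02 0 0 0 -1" --pt "0 0 0.02 0 0 0 -1" --pt "0 0 0.01 0 0 0 -1" --pt "0 0 0.004 0 0 0 -1" --pt "0 0 0 0 0 0 -1" --pt "0 0 0 0 0 0 -1" --pt "0 0 0 0 0 0 -1" --pt "0 0 0 0 0 0 -1"

```text
t: 6.55
tcp_pos: [0.4378, 0.0835, 0.1269]
tool_rot: [0.47, 0.883, 0.0, 0.001]
force: [0.3, -0.2, -2.0]
finger_gap: 0.144
gripper_force: 60.1
```

Run:
```python
from h import *
rep();s,p,r=pose();print(r.as_matrix()[2].round(4))
w=manip.snapshot("wrist");np.savez("w3.npz",p=p,r=r.as_quat(),**w);save("f.png",cv2.resize(w["image"][160:320,220:420],None,fx=3.5,fy=3.5,interpolation=2))
```

```text
t 6.55 p [0.4378 0.0835 0.1269] phi 123.96 tilt 0.08 F [ 0.29 -0.23 -2.  ] M [ 0.051 -0.004 -0.081] gap 0.144 q [-0.06  0.5   1.98  0.    0.65 -0.66]
[-9.0e-04  1.1e-03 -1.0e+00]
```

View pics/f.png

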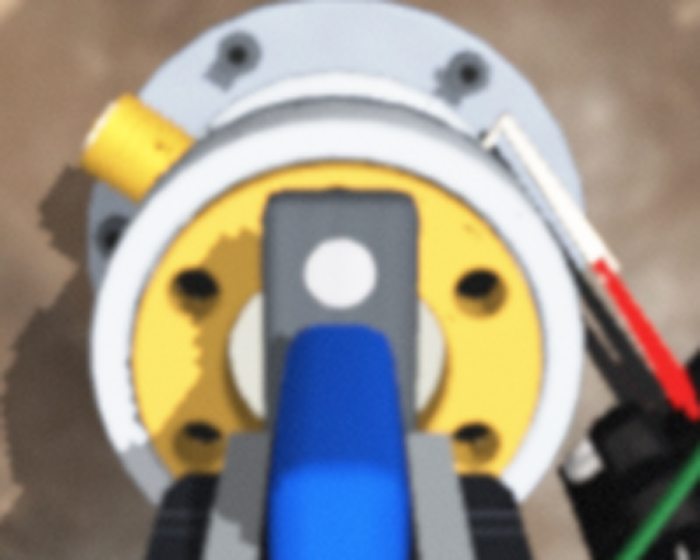

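The close view shows the bar centred over the ring. The side holes are at crop (197,289), (481,291), (201,437) and (476,442), and the pin head is at (340,273).

Run:
```python
from h import *
w=dict(np.load("w3.npz"));p=w["p"];r=R.from_quat(w["r"])
T=lambda u,v,z:r.inv().apply(wpt(w,220+u/3.5,160+v/3.5,z,p,r)-p)
H=np.array([T(*q,.076) for q in[(197,289),(481,291),(201,437),(476,442)]]);print(H.round(4))
print("centre",H.mean(0),"head",T(340,273,p[2]-.0355+.011),"barend",T(340,192,p[2]-.0355+.01))
# ring outer ellipse left/right/top
print(T(133,350,.076),T(545,350,.076),T(340,162,.076))
```

```text
[[ 0.0163 -0.0205  0.0508]
 [ 0.016   0.0203  0.0509]
 [-0.0069 -0.0207  0.0509]
 [-0.0077  0.0205  0.0509]]
centre [ 4.44423394e-03 -9.81625921e-05  5.08818516e-02] head [ 2.64882599e-02 -5.23583933e-06  2.44771349e-02] barend [ 3.63556659e-02 -1.84605138e-05  2.54685960e-02]
[ 0.00691993 -0.03028556  0.05084526] [0.00695926 0.03014735 0.0509142 ] [3.48722980e-02 2.37424867e-05 5.08557028e-02]
```

Emit:
drive_tool --pt "0.0014 0 0.002 0 0 0 -1" --pt "0 0 0.002 0 0 0 -1" --pt "0 0 0.002 0 0 0 -1" --pt "0 0 0.001 0 0 0 -1" --pt "0 0 0.001 0 0 0 -1" --pt "0 0 0.001 0 0 0 -1" --pt "0 0 0.001 0 0 0 -1" --pt "0 0 0 0 0 0 -1" --pt "0 0 0 0 0 0 -1"

```text
t: 7.5
tcp_pos: [0.4366, 0.0847, 0.1163]
tool_rot: [0.47, 0.883, -0.0, -0.0]
force: [-0.5, -0.7, -1.6]
finger_gap: 0.146
gripper_force: 60.1
```

Run:
```python
from h import *
rep()
```

```text
t 7.5 p [0.4366 0.0847 0.1163] phi 123.96 tilt 0.0 F [-0.47 -0.68 -1.6 ] M [ 0.014 -0.008 -0.052] gap 0.146 q [-0.06  0.52  1.99  0.    0.63 -0.65]
```

Emit:
drive_tool --pt "0 0 0.001 0 0 0 -1" --pt "0 0 0.001 0 0 0 -1" --pt "0 0 0.001 0 0 0 -1" --pt "0 0 0.001 0 0 0 -1" --pt "0 0 0 0 0 0 -1" --pt "0 0 0 0 0 0 -1"

```text
t: 8.1
tcp_pos: [0.4366, 0.0847, 0.1123]
tool_rot: [0.47, 0.883, -0.0, -0.0]
force: [-0.2, 0.4, -1.2]
finger_gap: 0.139
gripper_force: 60.1
```

Run:
```python
from h import *
rep()
```

```text
t 8.1 p [0.4366 0.0847 0.1123] phi 123.96 tilt 0.01 F [-0.2   0.45 -1.19] M [-0.045  0.02   0.032] gap 0.139 q [-0.06  0.53  2.    0.    0.61 -0.65]
```

Emit:
drive_tool --pt "0 0 0.001 0 0 0 -1" --pt "0 0 0.001 0 0 0 -1" --pt "0 0 0.001 0 0 0 -1" --pt "0 0 0 0 0 0 -1" --pt "0 0 0 0 0 0 -1" --pt "0 0 0 0 0 0 -1"

```text
t: 8.7
tcp_pos: [0.4368, 0.0846, 0.111]
tool_rot: [0.47, 0.883, 0.0, 0.001]
force: [-2.4, 1.0, 17.1]
finger_gap: 0.144
gripper_force: 63.3
```

Run:
```python
from h import *
rep()
```

```text
t 8.7 p [0.4368 0.0846 0.111 ] phi 123.97 tilt 0.09 F [-2.39  1.03 17.13] M [-0.041  0.568  0.018] gap 0.144 q [-0.06  0.53  2.   -0.    0.61 -0.65]
```

Emit:
drive_tool --pt "0 0 -0.0012 0 0 0 -1" --pt "0 0 0 0 0 0 -1" --pt "0 0 0 0 0 0 -1" --pt "0 0 0 0 0 0 -1"

```text
t: 9.1
tcp_pos: [0.4369, 0.0846, 0.1112]
tool_rot: [0.47, 0.883, 0.0, 0.0]
force: [-2.4, 0.5, 9.6]
finger_gap: 0.144
gripper_force: 61.8
```

Run:
```python
from h import *
rep();s,p,r=pose();w=manip.snapshot("wrist");np.savez("w4.npz",p=p,r=r.as_quat(),**w)
save("g.png",cv2.resize(w["image"][160:320,220:420],None,fx=3.5,fy=3.5,interpolation=2))
```

```text
t 9.1 p [0.4369 0.0846 0.1112] phi 123.96 tilt 0.05 F [-2.36  0.5   9.59] M [-0.076  0.306  0.038] gap 0.144 q [-0.06  0.53  2.   -0.    0.61 -0.65]
```

View pics/g.png

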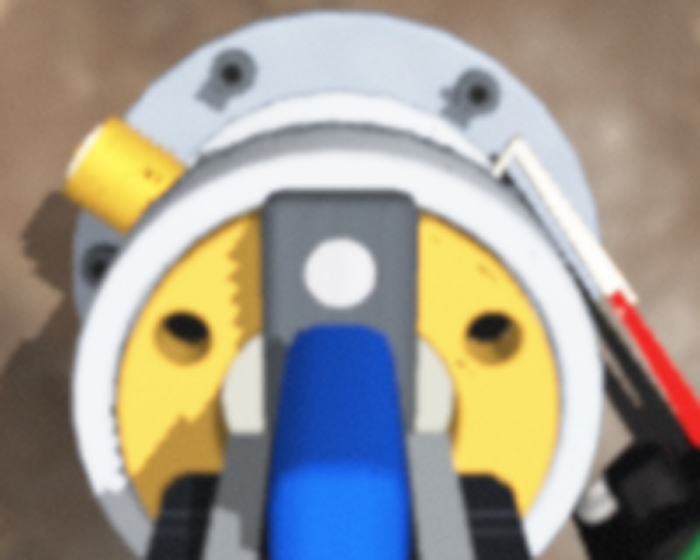

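Both pins are in: the TCP bottomed at 0.1112 m against the expected 0.1115 m, and the bar lies on the ring. I'll ease the pressure, then turn clockwise about the spanner's axis, which lies 3 mm from the TCP along tool x.

Emit:
drive_tool --pt "0.0002 -0.0002 -0.0006 0 0 0 -1" --pt "0 0 0 0 0 0 -1" --pt "0 -0.0001 0 0 0 2 -1" --pt "0 -0.0001 0 0 0 2 -1" --pt "0 -0.0001 0 0 0 2 -1" --pt "0 0 0 0 0 0 -1" --pt "0 0 0 0 0 0 -1"

```text
t: 9.85
tcp_pos: [0.4365, 0.0845, 0.1113]
tool_rot: [0.515, 0.857, 0.0, 0.0]
force: [0.2, 0.1, 5.5]
finger_gap: 0.148
gripper_force: 61.2
```

Run:
```python
from h import *
rep()
```

```text
t 9.85 p [0.4365 0.0845 0.1113] phi 117.99 tilt 0.05 F [0.19 0.07 5.5 ] M [-0.112 -0.014 -0.083] gap 0.148 q [-0.06  0.53  2.   -0.    0.61 -0.55]
```

Emit:
drive_tool --pt "0 -0.0001 0 0 0 2 -1" --pt "0 -0.0001 0 0 0 2 -1" --pt "0 -0.0001 0 0 0 2 -1" --pt "0 -0.0001 0 0 0 2 -1" --pt "0 -0.0001 0 0 0 2 -1" --pt "0 -0.0001 0 0 0 2 -1"

```text
t: 10.45
tcp_pos: [0.4361, 0.0843, 0.1113]
tool_rot: [0.602, 0.798, 0.0, 0.001]
force: [0.3, 0.6, 5.0]
finger_gap: 0.148
gripper_force: 61.2
```

```bash
cat > m.py <<'E'
from h import *
rep()
s,p,r=pose();print("tau6",np.round(s["tau"],3))
E
python3 m.py
```

```text
t 10.45 p [0.4361 0.0843 0.1113] phi 105.94 tilt 0.08 F [0.29 0.57 5.02] M [ 0.083 -0.066  0.142] gap 0.148 q [-0.06  0.53  2.    0.    0.61 -0.34]
tau6 [ -0.326 -31.954  -6.386   0.046   0.126  -0.073]
```

Emit:
drive_tool --pt "0 0 0 0 0 0 -1" --pt "0 0 0 0 0 0 -1"

```text
t: 10.65
tcp_pos: [0.4361, 0.0843, 0.1112]
tool_rot: [0.602, 0.799, 0.0, 0.0]
force: [0.9, 0.7, 4.6]
finger_gap: 0.147
gripper_force: 61.2
```

Run:
```python
import m
from h import *
s,p,r=pose();w=manip.snapshot("wrist");np.savez("w5.npz",p=p,r=r.as_quat(),**w)
save("i.png",cv2.resize(w["image"][160:320,220:420],None,fx=3.5,fy=3.5,interpolation=2))
```

```text
t 10.65 p [0.4361 0.0843 0.1112] phi 105.99 tilt 0.07 F [0.94 0.73 4.63] M [ 0.066 -0.177  0.02 ] gap 0.147 q [-0.06  0.53  2.    0.    0.61 -0.34]
tau6 [-7.2000e-02 -3.1736e+01 -6.0800e+00 -8.0000e-02  2.4100e-01 -1.3000e-02]
```

View pics/i.png

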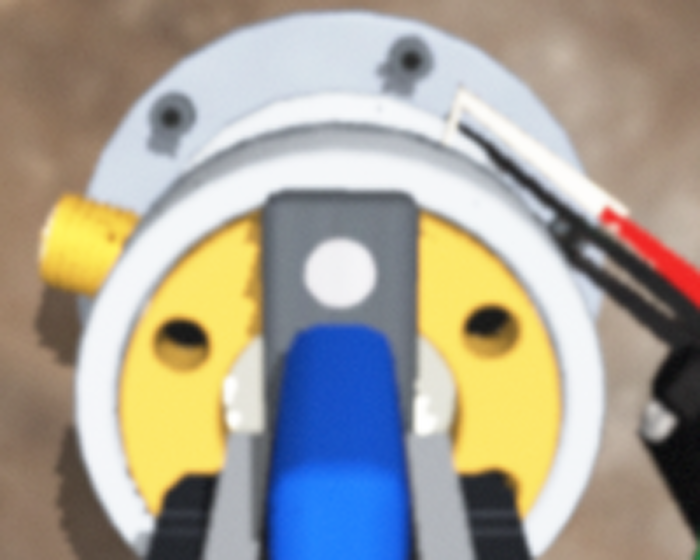

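The ring has followed with about 2.5° of pin backlash: the side holes are now at crop (181,345) and (491,331), so the pins are driving. I'll turn to just short of the earliest possible contact, then go in small steps while watching the torque.

```bash
cat > m.py <<'E'
from h import *
L=[]
s=manip.sense();a=s["ft_torque"][2],s["tau"][5]
for i in range(3):
    manip.snapshot("wrist");q=manip.sense();L.append((q["ft_torque"][2],q["tau"][5]))
L=np.array(L);s,p,r=pose()
print("t",round(s["t"],2),"z",p[2].round(4),"phi",phi(r).round(2),"mov",np.round(a,3),"static",L.mean(0).round(3),L[:,0].round(2),"F",np.round(s["force"],1))
E
python3 m.py
```

```text
t 10.85 z 0.1112 phi 105.98 mov [ 0.029 -0.002] static [-0.    0.01] [-0. -0.  0.] F [1.  0.6 5.3]
```

Emit:
drive_tool --pt "0 -0.0001 0 0 0 2 -1" --pt "0 -0.0001 0 0 0 2 -1" --pt "0 -0.0001 0 0 0 2 -1" --pt "0 -0.0001 0 0 0 2 -1" --pt "0 -0.0001 0 0 0 2 -1" --pt "0 -0.0001 0 0 0 2 -1"

```text
t: 11.45
tcp_pos: [0.4357, 0.0843, 0.1113]
tool_rot: [0.682, 0.731, 0.001, 0.001]
force: [1.8, 1.3, 4.1]
finger_gap: 0.143
gripper_force: 61.2
```

```bash
python3 m.py
```

```text
t 11.6 z 0.1113 phi 93.99 mov [ 0.163 -0.075] static [0.011 0.074] [ 0.08  0.03 -0.07] F [2.1 0.7 5. ]
```

Emit:
drive_tool --pt "0 0 0 0 0 0.5 -1" --pt "0 -0.0001 0 0 0 0.5 -1"

```text
t: 11.8
tcp_pos: [0.4356, 0.0842, 0.1113]
tool_rot: [0.689, 0.725, 0.001, 0.001]
force: [2.3, 1.8, 5.1]
finger_gap: 0.144
gripper_force: 61.2
```

```bash
python3 m.py
```

```text
t 11.95 z 0.1113 phi 92.96 mov [0.131 0.084] static [0.094 0.114] [0.14 0.09 0.05] F [2.7 2.7 4.3]
```

Emit:
drive_tool --pt "0.0002 0.0002 0 0 0 0.5 -1" --pt "0 0 0 0 0 0.5 -1"

```text
t: 12.15
tcp_pos: [0.4356, 0.0843, 0.1112]
tool_rot: [0.695, 0.719, 0.0, 0.001]
force: [3.3, 0.7, 4.9]
finger_gap: 0.145
gripper_force: 61.2
```

```bash
python3 m.py
```

```text
t 12.3 z 0.1113 phi 91.95 mov [0.164 0.09 ] static [0.061 0.106] [0.1  0.05 0.04] F [2.6 0.3 4.5]
```

Emit:
drive_tool --pt "0 -0.0001 0 0 0 0.5 -1" --pt "0 0 0 0 0 0.5 -1"

```text
t: 12.5
tcp_pos: [0.4355, 0.0843, 0.1112]
tool_rot: [0.701, 0.713, 0.0, 0.001]
force: [3.5, 0.7, 5.2]
finger_gap: 0.146
gripper_force: 61.2
```

```bash
python3 m.py
```

```text
t 12.65 z 0.1113 phi 90.95 mov [0.122 0.089] static [0.069 0.105] [0.11 0.04 0.05] F [2.9 1.8 6.1]
```

Emit:
drive_tool --pt "0 0.0002 0 0 0 0.5 -1" --pt "0 0 0 0 0 0.5 -1"

```text
t: 12.85
tcp_pos: [0.4356, 0.0843, 0.1112]
tool_rot: [0.707, 0.707, 0.0, 0.0]
force: [3.3, 0.9, 5.3]
finger_gap: 0.144
gripper_force: 61.2
```

```bash
python3 m.py
```

```text
t 13.0 z 0.1112 phi 89.95 mov [0.095 0.089] static [0.081 0.104] [0.08 0.13 0.04] F [2.3 1.  5.2]
```

Emit:
drive_tool --pt "0 0 0 0 0 0.5 -1" --pt "0 0 0 0 0 0.5 -1"

```text
t: 13.2
tcp_pos: [0.4355, 0.0843, 0.1112]
tool_rot: [0.714, 0.701, 0.0, 0.0]
force: [3.4, 1.1, 5.1]
finger_gap: 0.147
gripper_force: 61.2
```

```bash
python3 m.py
```

```text
t 13.35 z 0.1112 phi 88.95 mov [0.13  0.089] static [0.066 0.102] [0.09 0.08 0.03] F [2.2 0.4 5.1]
```

Emit:
drive_tool --pt "0 -0.0001 0 0 0 0.5 -1" --pt "0 0 0 0 0 0.5 -1"

```text
t: 13.55
tcp_pos: [0.4355, 0.0843, 0.1112]
tool_rot: [0.72, 0.694, 0.0, 0.0]
force: [2.8, 0.7, 5.9]
finger_gap: 0.147
gripper_force: 61.3
```

```bash
python3 m.py
```

```text
t 13.7 z 0.1112 phi 87.95 mov [0.134 0.089] static [0.078 0.102] [0.05 0.07 0.12] F [2.7 0.6 5.2]
```

Emit:
drive_tool --pt "0 0 0 0 0 0.5 -1" --pt "0 0 0 0 0 0.5 -1"

```text
t: 13.9
tcp_pos: [0.4355, 0.0843, 0.1112]
tool_rot: [0.726, 0.688, 0.0, 0.0]
force: [2.6, 1.3, 5.1]
finger_gap: 0.146
gripper_force: 61.2
```

```bash
python3 m.py
```

```text
t 14.05 z 0.1112 phi 86.95 mov [0.162 0.089] static [0.093 0.102] [0.12 0.09 0.07] F [3.  1.6 5.5]
```

Emit:
drive_tool --pt "0 0 0 0 0 0.5 -1" --pt "0 0 0 0 0 0.5 -1"

```text
t: 14.25
tcp_pos: [0.4354, 0.0843, 0.1112]
tool_rot: [0.732, 0.682, 0.0, 0.0]
force: [2.9, 0.7, 5.1]
finger_gap: 0.148
gripper_force: 61.2
```

```bash
python3 m.py
```

```text
t 14.4 z 0.1112 phi 85.95 mov [0.159 0.089] static [0.078 0.102] [0.1  0.1  0.03] F [2.  0.6 4.9]
```

Emit:
drive_tool --pt "0 -0.0001 0 0 0 0.5 -1" --pt "0 0 0 0 0 0.5 -1"

```text
t: 14.6
tcp_pos: [0.4354, 0.0843, 0.1112]
tool_rot: [0.737, 0.675, 0.0, 0.0]
force: [2.2, 1.5, 5.5]
finger_gap: 0.148
gripper_force: 61.3
```

```bash
python3 m.py
```

```text
t 14.75 z 0.1112 phi 84.97 mov [0.195 0.139] static [0.136 0.151] [0.14 0.14 0.13] F [2.7 1.3 5. ]
```

The torque has started to climb at φ≈85°: joint-6 torque went from 0.102 to 0.151 N m. Contact has just begun, so I'll creep on.

Emit:
drive_tool --pt "0 0 0 0 0 0.5 -1" --pt "0 0 0 0 0 0.5 -1"

```text
t: 14.95
tcp_pos: [0.4353, 0.0843, 0.1112]
tool_rot: [0.743, 0.669, 0.0, 0.0]
force: [2.4, 2.4, 5.3]
finger_gap: 0.144
gripper_force: 61.3
```

```bash
python3 m.py
```

```text
t 15.1 z 0.1112 phi 83.98 mov [0.257 0.176] static [0.16  0.188] [0.14 0.14 0.2 ] F [2.5 1.2 5.3]
```

Emit:
drive_tool --pt "0 -0.0001 0 0 0 0.5 -1" --pt "0 0 0 0 0 0.5 -1" --pt "0 0 0 0 0 0.5 -1"

```text
t: 15.4
tcp_pos: [0.4353, 0.0843, 0.1112]
tool_rot: [0.752, 0.659, 0.0, 0.0]
force: [2.0, 0.7, 4.5]
finger_gap: 0.146
gripper_force: 61.3
```

```bash
python3 m.py
```

```text
t 15.55 z 0.1112 phi 82.5 mov [0.328 0.232] static [0.247 0.243] [0.26 0.22 0.26] F [2.6 1.6 6.2]
```

The torque is now about 0.31 N m, roughly 0.045–0.05 rad of squeeze, so the ring is snug. I'll hold it briefly, centre the pins in their backlash, then lift off.

Emit:
drive_tool --pt "0 0 0 0 0 0 -1" --pt "0 0 0 0 0 0 -1" --pt "0 0 0 0 0 0 -1" --pt "0 0 0 0 0 -0.8 -1" --pt "0 0.0001 0 0 0 -0.8 -1" --pt "0 0 0 0 0 -0.7 -1" --pt "0 0 0 0 0 0 -1" --pt "0 0 0 0 0 0 -1"

```text
t: 16.35
tcp_pos: [0.4351, 0.0843, 0.1112]
tool_rot: [0.739, 0.674, 0.0, 0.0]
force: [1.9, 2.0, 6.0]
finger_gap: 0.147
gripper_force: 61.3
```

```bash
python3 m.py
```

```text
t 16.5 z 0.1112 phi 84.73 mov [-0.036 -0.007] static [-0.01  -0.008] [ 0.01 -0.02 -0.02] F [1.7 0.6 5.1]
```

Emit:
drive_tool --pt "0 0 -0.002 0 0 0 -1" --pt "0 0 -0.004 0 0 0 -1" --pt "0 0 -0.004 0 0 0 -1" --pt "0 0 -0.004 0 0 0 -1"

```text
t: 16.9
tcp_pos: [0.4327, 0.0845, 0.1249]
tool_rot: [0.739, 0.674, -0.002, -0.002]
force: [0.3, 1.0, -1.6]
finger_gap: 0.14
gripper_force: 60.2
```

```bash
python3 m.py
```

```text
t 17.05 z 0.1252 phi 84.76 mov [0.024 0.001] static [0.011 0.001] [ 0.01 -0.    0.03] F [-0.4  0.  -1.4]
```

Emit:
drive_tool --pt "0 0 -0.02 0 0 0 -1" --pt "0 0 -0.03 0 0 0 -1" --pt "0 0 -0.015 0 0 0 -1"

```text
t: 17.35
tcp_pos: [0.4349, 0.0845, 0.1915]
tool_rot: [0.739, 0.674, 0.0, 0.0]
force: [1.0, 0.8, -1.2]
finger_gap: 0.148
gripper_force: 60.4
```

Run:
```python
from h import *
rep();go([.4815,.3975,.19],156.85)
t=manip.snapshot("top");np.savez("t3.npz",**t)
```

```text
t 17.35 p [0.4349 0.0845 0.1915] phi 84.77 tilt 0.04 F [ 1.01  0.83 -1.24] M [ 0.059 -0.021 -0.005] gap 0.148 q [-0.06  0.37  1.93 -0.    0.83  0.03]
[0.0351, 0.002, 0.0002, 0.0, 0.0, -8.01]
[0.0345, 0.0069, 0.0002, 0.0, 0.0, -8.01]
[0.0332, 0.0116, 0.0002, 0.0, 0.0, -8.01]
[0.0313, 0.0161, 0.0002, 0.0, 0.0, -8.01]
[0.0287, 0.0203, 0.0002, 0.0, 0.0, -8.01]
[0.0256, 0.0241, 0.0002, 0.0, 0.0, -8.01]
[0.022, 0.0274, 0.0002, 0.0, 0.0, -8.01]
[0.018, 0.0302, 0.0002, 0.0, 0.0, -8.01]
[0.0136, 0.0324, 0.0002, 0.0, 0.0, -8.01]
```

Emit:
drive_tool --pt "0.035 0.002 0 0 0 -8 -1" --pt "0.0345 0.007 0 0 0 -8 -1" --pt "0.033 0.0115 0 0 0 -8 -1" --pt "0.0315 0.016 0 0 0 -8 -1" --pt "0.0285 0.0205 0 0 0 -8 -1" --pt "0.0255 0.024 0 0 0 -8 -1" --pt "0.022 0.0275 0 0 0 -8 -1" --pt "0.018 0.03 0 0 0 -8 -1" --pt "0.0135 0.0325 0 0 0 -8 -1"

```text
t: 18.3
tcp_pos: [0.4808, 0.3979, 0.1886]
tool_rot: [0.199, 0.98, -0.001, -0.001]
force: [0.5, 0.2, -2.2]
finger_gap: 0.141
gripper_force: 60.2
```

Emit:
drive_tool --pt "0 0 0 0 0 0 -1" --pt "0 0 0 0 0 0 -1" --pt "0 0 0 0 0 0 -1" --pt "0 0 0 0 0 0 -1"

```text
t: 18.7
tcp_pos: [0.4814, 0.3956, 0.1896]
tool_rot: [0.202, 0.979, -0.001, -0.001]
force: [0.2, -0.9, -1.4]
finger_gap: 0.145
gripper_force: 60.2
```

Run:
```python
from h import *
rep();go([.4815,.3975,.19],156.85)
```

```text
t 18.7 p [0.4814 0.3956 0.1896] phi 156.67 tilt 0.11 F [ 0.18 -0.93 -1.37] M [-0.063 -0.018  0.07 ] gap 0.145 q [ 0.51  0.59  1.49 -0.    1.06 -0.65]
[0.0007, 0.0018, -0.0004, -0.09, -0.06, -0.18]
```

Emit:
drive_tool --pt "0 0.001 0.04 0 0 0 -1" --pt "0 0 0.04 0 0 0 -1" --pt "0 0 0.02 0 0 0 -1" --pt "0 0 0.01 0 0 0 -1" --pt "0 0 0 0 0 0 -1" --pt "0 0 0 0 0 0 -1" --pt "0 0 0 0 0 0 -1" --pt "0 0 0 0 0 0 -1"

```text
t: 19.5
tcp_pos: [0.4831, 0.3984, 0.0817]
tool_rot: [0.201, 0.979, 0.001, 0.001]
force: [-0.3, -0.4, -1.3]
finger_gap: 0.148
gripper_force: 60.2
```

Run:
```python
from h import *
rep();s,p,r=pose();w=manip.snapshot("wrist");np.savez("w6.npz",p=p,r=r.as_quat(),**w)
save("j.png",cv2.resize(w["image"][150:320,220:420],None,fx=3.5,fy=3.5,interpolation=2));rep()
```

```text
t 19.5 p [0.4831 0.3984 0.0817] phi 156.75 tilt 0.17 F [-0.3  -0.44 -1.25] M [ 0.029 -0.046 -0.029] gap 0.148 q [ 0.51  0.74  1.55  0.    0.85 -0.65]
t 19.55 p [0.4829 0.3983 0.0815] phi 156.76 tilt 0.14 F [ 0.44  0.17 -1.16] M [ 0.009  0.053 -0.031] gap 0.145 q [ 0.51  0.74  1.55  0.    0.85 -0.65]
```

View pics/j.png

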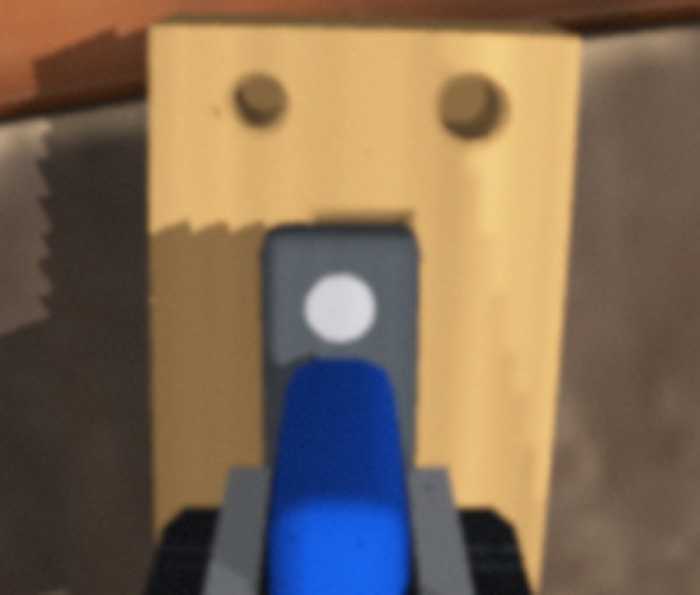

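The slot's end shows at crop x 313–413, y≈211, while the bar is centred on x=340. The slot is therefore about 3 mm toward tool +y, and I'll compute the shift.

Run:
```python
from h import *
w=dict(np.load("w6.npz"));p=w["p"];r=R.from_quat(w["r"])
T=lambda u,v,z:r.inv().apply(wpt(w,220+u/3.5,150+v/3.5,z,p,r)-p).round(4)
print("slot end",T(313,211,.03),T(413,211,.03),"stand corners",T(149,28,.03),T(580,40,.03),"head",T(340,308,p[2]-.0245),"end",T(340,228,p[2]-.0255))
```

```text
slot end [ 0.0329 -0.0036  0.0516] [0.0329 0.0105 0.0516] stand corners [ 0.0589 -0.0261  0.0515] [0.0574 0.0334 0.0516] head [0.0267 0.0002 0.0245] end [0.0364 0.0001 0.0254]
```

Emit:
drive_tool --pt "0 0.0033 0 0 0 1 -1" --pt "0 0 0 0 0 0 -1" --pt "0 0 0.004 0 0 0 -1" --pt "0 0 0.003 0 0 0 -1" --pt "0 0 0.002 0 0 0 -1" --pt "0 0 0.001 0 0 0 -1" --pt "0 0 0 0 0 0 -1" --pt "0 0 0 0 0 0 -1"

```text
t: 20.35
tcp_pos: [0.4836, 0.4009, 0.07]
tool_rot: [0.21, 0.978, -0.0, -0.0]
force: [-0.2, 0.3, -1.9]
finger_gap: 0.143
gripper_force: 60.2
```

```bash
python3 -c "from h import *;rep()"
```

```text
t 20.35 p [0.4836 0.4009 0.07  ] phi 155.76 tilt 0.01 F [-0.23  0.27 -1.86] M [ 0.029 -0.008  0.036] gap 0.143 q [ 0.51  0.76  1.55  0.    0.83 -0.63]
```

In the slot with no contact force. Lowering the last 4–5 mm.

Emit:
drive_tool --pt "0 0 0.002 0 0 0 -1" --pt "0 0 0.001 0 0 0 -1" --pt "0 0 0.001 0 0 0 -1" --pt "0 0 0.0006 0 0 0 -1" --pt "0 0 0 0 0 0 -1" --pt "0 0 0 0 0 0 -1"

```text
t: 20.95
tcp_pos: [0.4836, 0.4009, 0.0655]
tool_rot: [0.21, 0.978, 0.0, 0.0]
force: [0.2, -0.5, -2.3]
finger_gap: 0.144
gripper_force: 60.3
```

```bash
python3 -c "from h import *;rep()"
```

```text
t 20.95 p [0.4836 0.4009 0.0655] phi 155.76 tilt 0.01 F [ 0.16 -0.49 -2.34] M [-0.044  0.009 -0.063] gap 0.144 q [ 0.51  0.77  1.55 -0.    0.83 -0.63]
```

Emit:
drive_tool --pt "0 0 0.0005 0 0 0 -1" --pt "0 0 0.0003 0 0 0 -1" --pt "0 0 0 0 0 0 -1" --pt "0 0 0 0 0 0 -1"

```text
t: 21.35
tcp_pos: [0.4836, 0.401, 0.0654]
tool_rot: [0.21, 0.978, 0.0, 0.0]
force: [-1.9, -0.5, 5.0]
finger_gap: 0.144
gripper_force: 61.3
```

Emit:
drive_tool --pt "0 0 0 0 0 0 -0.5" --pt "0 0 0 0 0 0 -0.3" --pt "0 0 0 0 0 0 0" --pt "0 0 0 0 0 0 0.2" --pt "0 0 0 0 0 0 0.2" --pt "0 0 0 0 0 0 0.2" --pt "0 0 0 0 0 0 0.2"

```text
t: 22.05
tcp_pos: [0.4836, 0.4009, 0.0646]
tool_rot: [0.21, 0.978, -0.0, -0.0]
force: [0.0, -0.1, -0.1]
finger_gap: 0.6
gripper_force: 0.0
```

Emit:
drive_tool --pt "0 0 -0.01 0 0 0 0.2" --pt "0 0 -0.02 0 0 0 0.2" --pt "0 0 -0.04 0 0 0 0.2" --pt "0 0 -0.04 0 0 0 0.2" --pt "0 0 -0.04 0 0 0 0.2" --pt "0 0 0 0 0 0 0.2" --pt "0 0 0 0 0 0 0.2"

```text
t: 22.75
tcp_pos: [0.484, 0.4012, 0.2167]
tool_rot: [0.21, 0.978, 0.001, 0.001]
force: [-0.4, -0.9, 0.0]
finger_gap: 0.6
gripper_force: 0.0
```

Run:
```python
from h import *
rep();s,p,r=pose();w=manip.snapshot("wrist");t=manip.snapshot("scene")
a=cv2.resize(w["image"][100:340,200:440],(400,400),interpolation=2);b=cv2.resize(t["image"][200:320,240:360],(400,400),interpolation=2);save("k.png",np.hstack([a,b]))
```

```text
t 22.75 p [0.484  0.4012 0.2167] phi 155.76 tilt 0.19 F [-0.39 -0.91  0.01] M [-0.05   0.042  0.042] gap 0.6 q [ 0.51  0.56  1.45 -0.    1.12 -0.63]
```

View pics/k.png

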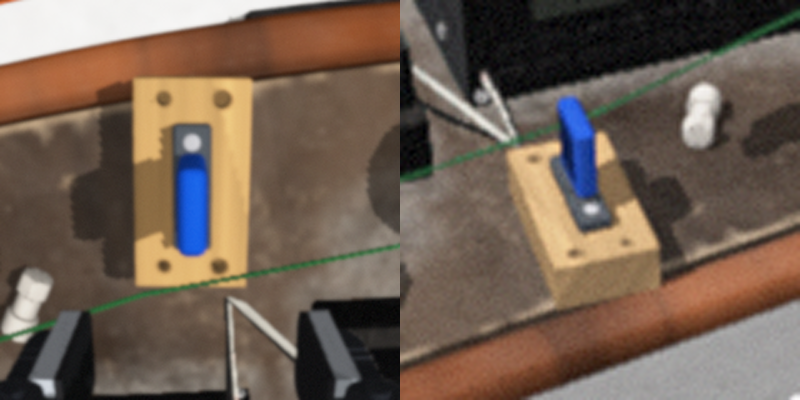

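The spanner stands upright and centred, with its bar flat on the stand (wrist crop around (192,190), scene crop around (580,170)), and the gripper is clear. I'll hand it in.

```bash
python3 -c "from station import manip;print(manip.sign_off())"
```

```text
the job is handed in; nothing more can be done
None
```

I turned the ring until it was snug on its gasket (about 0.045–0.05 rad of squeeze, estimated from the torque), stood the spanner back upright in its slot, and handed the job in at about 23 s; no verdict came back.

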